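# Find the high spot of a clamped flange with the plunger gauge

### The arm

A 7-joint arm with a two-finger parallel gripper is mounted at the origin on the work surface. World frame = base frame: x ahead of the robot, y to its left, z up, the work surface at z = 0. Lengths are in m, angles in rad, forces in N, time in s.
With the tool pointing down it reaches from about 0.425 to 0.925 m from the base axis. Payload 6.8 kg.
Tool frame: the origin (TCP) lies between the finger pads; the fingertips stand 17 mm ahead of it and the grasp point (between the pads) lies 2 mm behind it; z points along the fingers, x is the direction in which the jaws open and shut, and the axes are right-handed (so a half turn about z gives the same grasp; the last joint's range is limited). The gripper opens to 85 mm and grips with 20 to 120 N. Pads are 22 mm wide; open, the fingers measure 114 mm over their backs; the gripper's body (76 mm by 85 mm) begins 54 mm behind the grasp point. The pads swing forward as they close: fully open they stand 13 mm farther back than shut.
Start: joints at [1.027, 0.477, 0.022, 1.555, -0.011, 1.109, -0.083], TCP at [0.285, -0.612, 0.248] pointing down, gripper open.
Joint ranges: [-2.96, 2.96], [-0.34, 2.1], [-1.41, 1.46], [0.24, 2.44], [-1.37, 4.51], [0.17, 1.92], [-2.96, 2.96]. Speed limits (rad/s): [2.39, 2.39, 3.14, 3.14, 3.14, 3.14, 3.14].

### API

Orientations are given as a unit quaternion [w, x, y, z].
In Python, from station import readout, read_camera, get_calibration, bot, models gives the robot as it stands.
- The arm moves only by the tool carry_out, never from a script. Its argument "deltas" is a list of rows, each a list of 2 entries, a list of its own where there are three numbers: the shift along the tool's x, y, z in cm, then the turn about the tool's z in degrees. A call has 1 to 10 rows; each row is the pose to reach, as a shift and turn from the pose measured when the call began, along the tool's axes at that moment; what a row does not reach only later rows make up. A row lasts 1/8 s, in which the tool goes at most 62.5 mm and 10.7 degrees, less where a joint would pass 70% of its speed; a pose out of reach is approached as far as the arm can. A call with a gripper value outside its range is refused whole. "hand" is the opening, from 0 (shut) to 1 (fully open), set as the call begins (left out, the last holds). The fingers move at their own pace and stop on an object; "newtons" is the grip in N (left out, the last holds). Time passes only in rows, so rows that repeat a pose let the fingers close. It gives the time, the measured TCP pose, the force and the opening at its end, in the units of the state.
- readout.get_obs(): the state, without advancing time (a new reading comes with each control period).
- read_camera(name): name is "side" or "top"; returns the picture (420x560x3 uint8, red, green, blue); there is no depth.
- get_calibration(name): a dict with "fov_y" (degrees; the focal length in pixels is half the picture's height over the tangent of half this angle, whatever the lens; pixels are square), "cx", "cy" (the principal point, pixels), "world_from_camera" (4x4, takes a point from camera to world coordinates). Camera axes: x right, y down, z forward; pixel columns grow to the right and rows downward; lengths in m; the calibration is good to about 2 mm. A picture is of the moment at which its call begins. get_calibration takes no time and is no camera call.
- bot.hand_in(): hands the job in, once; it reports no verdict.
Trained networks look in the newest picture that a camera, given by its name, has taken for a name from the list of things; names that differ only in an ending like _2 or _b are one class to them, and where a whole thing is asked for, a point or a joint stands for the part that bears it (a point fixed in the world has none). Each returns a list of dicts, best first, with "score" (0 to 1); they miss things now and then, are a little off and sometimes report something else, mostly with a low value. They report only what shows in the picture. A call takes as long as a camera call.
- models.spot_in(query, camera): "centre" ([row, column] in pixels, amid what is visible of it).
The state is a dict: "t": time; "q": joint angles; "joint_vel": joint speeds; "joint_torque": joint torques, N m; "eef_pos": TCP position; "tool_rot": TCP orientation; "contact_force": force on the tool from outside, world axes, zero at the start; "torque": the same for the moment, N m; "gripper_width": opening from 0.0 (shut) to 1.0 (fully open).
Only numpy, scipy, OpenCV 4.12 (cv2) and the standard library are available. Lean on these libraries where they do the work, as an engineer would, in place of code of your own. Each camera call takes 0.05 s, during which the arm holds its last target. There are 200 camera calls.

### The job

Slide the plunger gauge in against the edge of the flange until its needle stands at the green mark, then crank the turntable, keeping the plunger on the flange the whole time and never bottoming it, to find the flange's high spot. Leave the high spot right at the plunger with the gauge still pressing on it, and let go of everything. Grip the gauge and the crank with no more than about 25 N, do not force them, and leave the other things on the bench alone.

Things in the scene. Friction and masses are not known exactly. Their poses are not given: they have to be found in the camera images.
- fixture: Hand-cranked welding turntable and gauge slide on one grey base plate, 200 x 340 x 12 mm, fixed to the bench at a place and yaw that vary. Origin on the bench under the turntable's axle, z up. The gauge stands on the fixture's +y side of the axle and slides along its y axis. A blue 130 mm gear block carries the round steel flange and, above it, the red crank arm (its top at z = 110 mm).
- axle (a point): Point on the turntable's vertical axle, z = 110 mm. The flange round it is 150 mm in diameter, z = 76 to 94 mm, truly round but clamped 4 mm off the axle: its edge runs from 71 to 79 mm from the axle in one smooth rise and fall per turn. Which way it is off varies and is not told; the high spot starts at least 40 degrees away from the plunger.
- turntable (a joint): Angle of the turntable with flange and crank, rad, anticlockwise seen from above; at 0 the crank knob lies on the fixture's -y side (away from the gauge). No stops: it can be turned either way without end. It stays where it is left (drag about 0.12 N m plus some damping).
- crank_grip (a point): Middle of the crank knob to grip: black upright cylinder, 18 mm diameter, from z = 110 to 160 mm, 50 mm from the axle; this point is at z = 137 mm. It spins freely on its pin, so the hand can keep its yaw while it goes round the 50 mm circle. Turning takes 3 to 6 N at the knob: a grip of about 15 to 20 N holds, one of 6 N lets the knob slip out.
- gauge (a joint): Position of the gauge carriage on its slide, m: 0 backed off fully, up to 0.05 towards the flange (the fixture's -y). Slides against about 8 N of friction, stays where it is left. The plunger first meets the edge at 0.021 to 0.029. If the needle is set at the green mark anywhere on the edge, it then stays on the dial for the whole turn.
- gauge_grip (a point): Where to grip the gauge carriage: orange upright fin, 16 mm along the fixture's x, 24 mm along its y, from z = 47 to 127 mm, top free; this point is on its middle line at z = 107 mm. The dial, 56 mm diameter, top at z = 97 mm, is centred 47 mm from it towards the flange.
- tip (a point): Foremost point of the plunger's round steel tip, which points along the fixture's -y at the axle, z = 85 mm. When pressed on the flange its distance from the axle is the flange's radius there: 71 mm at the low spot, 79 mm at the high spot, less some 0.3 mm by which the pressed edge gives.
- needle (a joint): Red dial needle on the white upward-facing dial, rad: 0 with the plunger free (needle towards the fixture's +x), grows clockwise by 0.157 rad for each mm the plunger is pressed in; pi/2 at the green mark (10 mm in, needle towards the flange), pi when bottomed (20 mm in). The spring pushes back with 0.8 N when just touched and 2.4 N when bottomed.
- wrench: Steel wrench lying near the fixture; leave it.
- hammer: Hammer lying on the far side; leave it.
- wire_brush: Wire brush on the right; leave it.
- spare_collar: Loose steel collar, 90 mm diameter, 18 mm high, lying beyond the fixture; leave it.
- angle_iron: Piece of angle iron, 140 mm long; leave it.
- weld_magnet: Red welding magnet, 85 mm square, 20 mm thick; leave it.
- spray_can: Standing can, 56 mm diameter, 150 mm high; leave it.

How it is judged:
On the way, in this order (a step that is already met when the one before it is completed fails the run):
1. The gauge is pressed on the flange with the needle at the green mark (1.57 rad, give or take 0.3 down and 0.25 up) (value of joint needle between 1.27 and 1.82 rad), for 0.3 s.
2. The flange's high spot is turned to the plunger (value of joint needle above 0.35 rad and horizontal distance between tip and axle above 0.0784 m), for 0.2 s.
At the end, for the whole second after the job is handed in: The gauge still presses on the flange (needle above 0.35 rad), the high spot is at the plunger (tip more than 78.4 mm from the axle; the pressed edge gives a little, so the highest reading is about 78.7 mm), the turntable is at rest and everything is let go (all of step 2 and velocity of joint turntable between -0.02 and 0.02 rad/s); the robot touches nothing.
It fails at once if the plunger is bottomed (needle above 3.09 rad) (value of joint needle above 3.09 rad).
It fails at once if the turntable is turned (knob more than 15 mm from its start) while the plunger is off the flange (needle below 0.05 rad) (distance of crank_grip from where it was at the start of the episode above 0.015 m and value of joint needle below 0.05 rad).
It fails at once if the crank is squeezed or forced (over 80 N, both fingers added) (contact force between the fingers and turntable above 80 N).
It fails at once if the gauge is squeezed or forced (over 80 N, both fingers added) (contact force between the fingers and gauge above 80 N).
It fails at once if another thing on the bench is moved by more than 20 mm (distance of any of wrench, hammer, wire_brush, spare_collar, angle_iron, weld_magnet, spray_can from where it was at the start of the episode above 0.02 m).
It also fails if it takes over 67 s, if anything falls off the work surface, if the arm or the gripper's body presses on something with over 40 N, if the wrist force passes 120 N, or if a joint passes its speed limit or range.

## Working session

There is one attempt and no reset: what is moved stays moved. The work goes in short steps, Python scripts to look and compute and a tool call to move; the robot and the scene stay as the last step left them, time stands still between calls to the robot, and variables do not carry over. Pictures are saved under pics/ and viewed, about 8 in all and at most 12, crops included, and the job is handed in when it is done.

Besides the shell and the picture viewer there is one more tool, called after "Emit:" by a JSON object that holds its "fn" and its "kwargs", one argument or row to a line. carry_out: Moves the arm, as the interface text tells. Its arguments: {"type":"object","properties":{"deltas":{"type":"array"},"hand":{"type":"number"},"newtons":{"type":"number"}},"required":["deltas"]}

```bash
mkdir -p pics
cat > h.py <<'E'
import numpy as np, cv2
from station import readout, read_camera, get_calibration, bot, models
def K(c):
    k=get_calibration(c); f=210/np.tan(np.radians(k['fov_y'])/2); return f,k['cx'],k['cy'],np.array(k['world_from_camera'])
def ray(c,rc):
    f,cx,cy,T=K(c); d=T[:3,:3]@np.array([(rc[1]-cx)/f,(rc[0]-cy)/f,1]); return T[:3,3],d
def atz(c,rc,z):
    o,d=ray(c,rc); return o+d*(z-o[2])/d[2]
def pix(c,p):
    f,cx,cy,T=K(c); q=T[:3,:3].T@(np.array(p)-T[:3,3]); return np.array([q[1]/q[2]*f+cy,q[0]/q[2]*f+cx])
def snap(c,name=None):
    im=read_camera(c)
    if name: cv2.imwrite('pics/'+name,im[:,:,::-1])
    return im
E
python3 - <<'E'
from h import *
a=snap('top','top0.png'); b=snap('side','side0.png')
for c in('top','side'):
    f,cx,cy,T=K(c); print(c,f,cx,cy,T.round(3).tolist())
    for q,z in(('crank_grip',.137),('gauge_grip',.1),('needle',.097),('axle',.1),('tip',.085)):
        try:
            for r in models.spot_in(q,c)[:2]: print(q,r,atz(c,r['centre'],z).round(3))
        except Exception as e: print(q,e)
o=readout.get_obs();print(o)
E
```

```text
top 512.7254701248147 284.6499873283775 214.72015088283533 [[0.026, -0.989, 0.147, 0.399], [-1.0, -0.027, 0.001, -0.008], [0.003, -0.147, -0.989, 1.282], [0.0, 0.0, 0.0, 1.0]]
crank_grip {'centre': [245.5, 314.0], 'score': 0.46} [ 0.502 -0.075  0.137]
crank_grip {'centre': [148.9, 170.7], 'score': 0.32} [0.716 0.259 0.137]
gauge_grip {'centre': [219.8, 234.6], 'score': 0.95} [0.56  0.109 0.1  ]
gauge_grip {'centre': [202.9, 438.5], 'score': 0.55} [ 0.613 -0.367  0.1  ]
axle {'centre': [233.7, 300.6], 'score': 0.65} [ 0.532 -0.046  0.1  ]
side 458.80271568880283 281.953725776795 203.31093112372818 [[-0.898, -0.236, 0.372, 0.182], [-0.441, 0.464, -0.768, 0.871], [0.009, -0.854, -0.521, 0.698], [0.0, 0.0, 0.0, 1.0]]
crank_grip {'centre': [187.0, 331.2], 'score': 0.41} [ 0.507 -0.082  0.137]
gauge_grip {'centre': [244.2, 267.9], 'score': 0.94} [0.561 0.157 0.1  ]
needle {'centre': [186.8, 369.3], 'score': 0.72} [ 0.44  -0.198  0.097]
axle {'centre': [209.4, 315.2], 'score': 0.92} [ 0.523 -0.022  0.1  ]
{'t': 0.6, 'q': array([ 1.02693442,  0.47698582,  0.02241558,  1.5554294 , -0.01148061,
        1.10932221, -0.08310438]), 'joint_vel': array([ 0.00060692,  0.00048843,  0.00114752,  0.00074243,  0.00024797,
       -0.00141071,  0.00125606]), 'joint_torque': array([-3.09612115e-04, -5.96007121e+01,  1.60555780e+00, -2.81417084e+01,
        1.24659235e-02,  1.92725580e-03, -5.02943965e-05]), 'eef_pos': array([ 0.28490695, -0.61192069,  0.24830529]), 'tool_rot': array([ 1.06439864e-06,  8.43229840e-01, -5.37553195e-01, -9.58770598e-06]), 'contact_force': array([-0.43642738, -0.8183814 , -0.11769701]), 'torque': array([-0.03697906, -0.01906374,  0.02392614]), 'gripper_width': 1.0008621033591318}
```

View pics/top0.png

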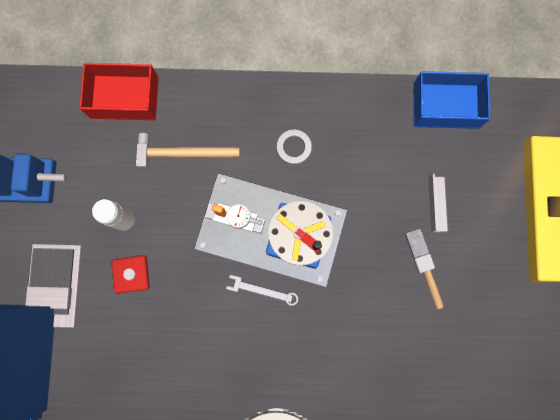

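View pics/side0.png

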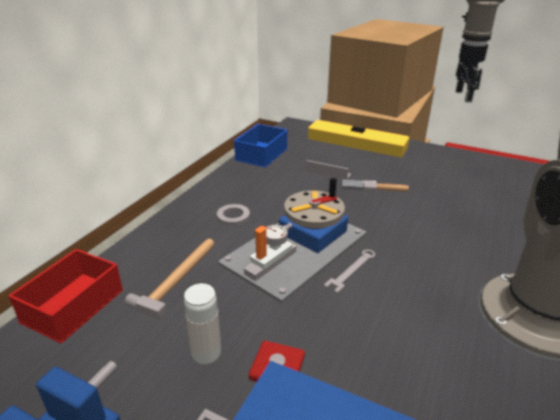

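The top view shows the fixture with the gauge at its left end (orange fin ~(210,218)), the flange centre at ~(233,300) and the crank knob at ~(246,316). The side view agrees. I'll zoom in on both.

Run:
```python
from h import *
a=cv2.imread('pics/top0.png')[165:295,185:355]; b=cv2.imread('pics/side0.png')[170:300,215:375]
A=cv2.resize(a,None,fx=4.6,fy=4.6,interpolation=cv2.INTER_CUBIC); cv2.imwrite('pics/z1.png',A)
h=cv2.cvtColor(cv2.imread('pics/top0.png'),cv2.COLOR_BGR2HSV).astype(int)
b=cv2.imread('pics/top0.png')
hs=cv2.cvtColor(b,cv2.COLOR_BGR2HSV)
def cen(m,box):
    r0,r1,c0,c1=box; ys,xs=np.nonzero(m[r0:r1,c0:c1]); return ys.mean()+r0,xs.mean()+c0,len(ys)
H,S,V=[hs[...,i].astype(int) for i in range(3)]
print('orange',cen((H>5)&(H<18)&(S>150)&(V>120),(195,230,203,232)))
print('black',cen((V<45),(225,262,300,330)))
```

```text
orange (np.float64(210.75), np.float64(219.325), 80)
black (np.float64(247.85714285714286), np.float64(314.85714285714283), 7)
```

View pics/z1.png

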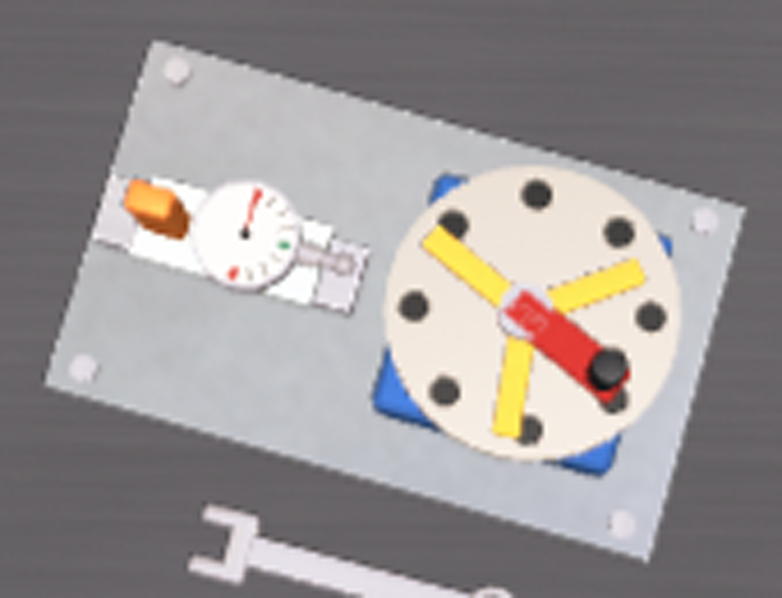

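Crop: plate corners at zoom (152,41), (746,207), (650,562), (45,383); dial centre (245,234); crank hub (525,312); knob top (608,369); flange spans x 384–681, y 165–461. The needle stands at zero, towards fixture +x.

```bash
cat >> h.py <<'E'
def zp(x,y,z,c='top',s=4.6,ox=185,oy=165): return atz(c,((y+.5)/s-.5+oy,(x+.5)/s-.5+ox),z)
E
python3 - <<'E'
from h import *
C=[zp(*p,.012) for p in((152,41),(746,207),(650,562),(45,383))]
C=np.array(C)[:,:2]; print(C.round(4), [np.linalg.norm(C[i]-C[i-1]).round(4) for i in range(4)])
yd=(C[0]-C[1]+C[3]-C[2]); yd/=np.linalg.norm(yd)
yw=np.degrees(np.arctan2(yd[1],yd[0])); print('y axis dir',yd,yw,'ctr',C.mean(0))
xd=np.array([yd[1],-yd[0]])
hub=zp(525,312,.108)[:2];fl=zp(532.5,313,.094)[:2];dial=zp(245,234,.097)[:2];fin=zp(148,197,.127)[:2];kn=zp(606,364,.160)[:2]
for n,p in dict(hub=hub,fl=fl,dial=dial,fin=fin,kn=kn).items(): print(n,p.round(4),'rel hub: x %.1f y %.1f mm'%tuple(1000*np.array([(p-hub)@xd,(p-hub)@yd])))
E
```

```text
[[ 0.6892  0.1651]
 [ 0.6054 -0.1629]
 [ 0.4122 -0.1134]
 [ 0.4991  0.2141]] [np.float64(0.1963), np.float64(0.3386), np.float64(0.1994), np.float64(0.3388)]
y axis dir [0.2520368  0.96771765] 75.40192796530141 ctr [0.55147501 0.02573437]
hub [ 0.5336 -0.041 ] rel hub: x 0.0 y 0.0 mm
fl [ 0.5348 -0.0452] rel hub: x 2.2 y -3.8 mm
dial [0.5709 0.1017] rel hub: x 0.1 y 147.5 mm
fin [0.5838 0.1478] rel hub: x 1.0 y 195.3 mm
kn [ 0.5037 -0.0788] rel hub: x -19.4 y -44.1 mm
```

```bash
cat >> h.py <<'E'
def to(p,ang=None,verbose=True):
    "tool-frame shift (cm) and turn (deg) to world TCP p with tool x at world angle ang"
    from scipy.spatial.transform import Rotation as R
    o=readout.get_obs(); w,x,y,z=o['tool_rot']; M=R.from_quat([x,y,z,w]).as_matrix()
    d=M.T@(np.array(p)-o['eef_pos'])*100; a=np.degrees(np.arctan2(M[1,0],M[0,0])); 
    t=0 if ang is None else -((ang-a+180)%360-180)
    print('t',round(o['t'],2),'pos',o['eef_pos'].round(4),'xang',a.round(2),'F',o['contact_force'].round(1),'w',round(o['gripper_width'],3),'-> shift',d.round(2),'turn',round(t,1))
E
python3 -c "
from h import *
to([.5827,.1475,.22],-14.6)"
```

```text
t 0.6 pos [ 0.2849 -0.6119  0.2483] xang -65.03 F [-0.4 -0.8 -0.1] w 1.001 -> shift [-56.28 -59.05   2.83] turn -50.4
```

Emit:
{"fn": "carry_out", "kwargs": {
  "deltas": [
    [[-1.5,-1.5,0],-2],
    [[-4.5,-4.7,0],-8],
    [[-8.5,-9,0],-16],
    [[-12.7,-13.4,0],-24],
    [[-17,-17.8,0],-32],
    [[-21.2,-22.2,0],-40],
    [[-25.5,-26.7,0],-47],
    [[-29.7,-31.1,0],-50.4],
    [[-34,-35.6,0],-50.4],
    [[-38.2,-40,0],-50.4]
  ],
  "hand": 0.7,
  "newtons": 22
}}

```text
t: 1.85
eef_pos: [0.4869, -0.095, 0.2488]
tool_rot: [0.0, 0.992, -0.128, 0.001]
contact_force: [1.3, -0.8, 0.4]
gripper_width: 0.699
```

```bash
python3 -c "
from h import *
to([.5827,.1475,.17],-14.6)"
```

```text
t 1.85 pos [ 0.4869 -0.095   0.2488] xang -14.65 F [ 1.3 -0.8  0.4] w 0.699 -> shift [  3.12 -25.89   7.88] turn -0.1
```

Emit:
{"fn": "carry_out", "kwargs": {
  "deltas": [
    [[0.5,-4,0],0],
    [[1,-8.5,0],0],
    [[1.6,-13,0],0],
    [[2.1,-17.5,1],0],
    [[2.6,-22,3.5],0],
    [[3,-25,6],0],
    [[3.1,-25.9,7.9],0],
    [[3.1,-25.9,7.9],0]
  ]
}}

```text
t: 2.85
eef_pos: [0.5815, 0.147, 0.1682]
tool_rot: [0.001, 0.992, -0.127, -0.001]
contact_force: [0.5, -1.0, -0.0]
gripper_width: 0.698
```

Run:
```python
from h import *
to([.5827,.1475,.107],-14.6)
b=snap('side'); a=snap('top')
A=cv2.resize(a[150:280,180:340],None,fx=2.5,fy=2.5,interpolation=2); B=cv2.resize(b[130:290,200:380],(450,400),interpolation=2)
A=cv2.copyMakeBorder(A,0,400-A.shape[0],0,0,0); I=np.hstack([A,B])[:,:,::-1]; cv2.imwrite('pics/p4.png',I); print(I.shape)
```

```text
t 2.85 pos [0.5815 0.147  0.1682] xang -14.63 F [ 0.5 -1.  -0. ] w 0.698 -> shift [ 0.11 -0.1   6.12] turn -0.0
(400, 850, 3)
```

View pics/p4.png

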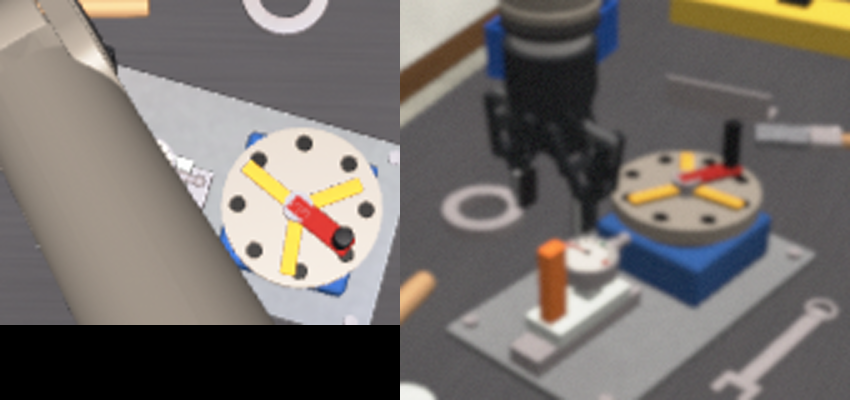

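The side view shows the two fingertips (525,200) and (588,235) straddling a point just above the fin top (552,243). I'll check this numerically.

```bash
python3 -c "
from h import *
for z in(.127,.155): print(pix('side',[.5827,.1475,z]), pix('side',[.5827,.1475,z])*0+ (pix('side',[.5827,.1475,z])-[130,200])*2.5+[0,400])
to([.5827,.1475,.108],-14.6)"
```

```text
[229.18716481 260.82716605] [247.96791202 552.06791512]
[218.46649679 260.63173518] [221.16624196 551.57933794]
t 2.95 pos [0.5827 0.1461 0.1702] xang -14.75 F [-0.1 -1.3  0.4] w 0.698 -> shift [-0.04 -0.14  6.22] turn -0.1
```

Emit:
{"fn": "carry_out", "kwargs": {
  "deltas": [
    [[0,-0.1,2],0],
    [[0,-0.1,4.5],0],
    [[0,-0.1,6.1],0],
    [[0,-0.1,6.1],0]
  ]
}}

```text
t: 3.45
eef_pos: [0.5821, 0.1461, 0.1078]
tool_rot: [0.001, 0.992, -0.129, -0.0]
contact_force: [-0.5, -0.0, 0.3]
gripper_width: 0.698
```

Emit:
{"fn": "carry_out", "kwargs": {
  "deltas": [
    [[0,0,0],0],
    [[0,0,0],0],
    [[0,0,0],0],
    [[0,0,0],0],
    [[0,0,0],0],
    [[0,0,0],0]
  ],
  "hand": 0,
  "newtons": 22
}}

```text
t: 4.2
eef_pos: [0.5832, 0.1461, 0.1087]
tool_rot: [0.001, 0.992, -0.129, 0.001]
contact_force: [3.1, -2.3, 6.1]
gripper_width: 0.183
```

```bash
python3 -c "
from h import *
to([.5827,.1475,.108],-14.6)"
```

```text
t 4.2 pos [0.5832 0.1461 0.1087] xang -14.79 F [ 3.1 -2.3  6.1] w 0.183 -> shift [-0.08 -0.12  0.07] turn -0.2
```

Emit:
{"fn": "carry_out", "kwargs": {
  "deltas": [
    [[0,0.3,0],0],
    [[0,0.7,0],0],
    [[0,1.1,0],0],
    [[0,1.5,0],0],
    [[0,1.9,0],0],
    [[0,2.3,0],0],
    [[0,2.7,0],0],
    [[0,3.0,0],0],
    [[0,3.0,0],0]
  ]
}}

```text
t: 5.32
eef_pos: [0.5764, 0.1201, 0.1087]
tool_rot: [-0.001, 0.992, -0.128, 0.002]
contact_force: [6.9, 7.2, -5.3]
gripper_width: 0.184
```

Run:
```python
from h import *
to([.5832,.1461,.1087],-14.6)
b=snap('side'); a=snap('top')
A=cv2.resize(a[190:250,200:280],(400,300),interpolation=2); B=cv2.resize(b[190:270,240:320],(400,400),interpolation=2)
A=cv2.copyMakeBorder(A,0,100,0,0,0); I=np.hstack([A,B])[:,:,::-1]; cv2.imwrite('pics/p5.png',I)
```

```text
t 5.33 pos [0.5764 0.1201 0.1087] xang -14.68 F [ 6.9  7.2 -5.3] w 0.184 -> shift [-0.   -2.68  0.01] turn -0.1
```

View pics/p5.png

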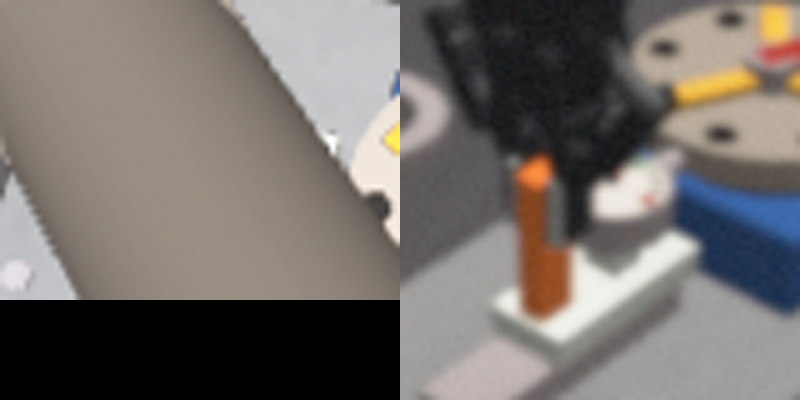

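The carriage has moved about 27 mm. The dial is partly visible in the side view (~(630,200)), with the needle still hidden behind the finger. I'll push further.

Emit:
{"fn": "carry_out", "kwargs": {
  "deltas": [
    [[0,0.4,0],0],
    [[0,0.7,0],0],
    [[0,1.0,0],0],
    [[0,1.1,0],0],
    [[0,1.1,0],0]
  ]
}}

```text
t: 6.05
eef_pos: [0.5746, 0.113, 0.1087]
tool_rot: [-0.004, 0.992, -0.127, 0.003]
contact_force: [6.5, 8.2, -5.3]
gripper_width: 0.184
```

Run:
```python
from h import *
to([.5832,.1461,.1087],-14.6)
b=snap('side')
B=cv2.resize(b[198:248,255:315],(720,600),interpolation=2)
cv2.imwrite('pics/p6.png',B[:,:,::-1])
```

```text
t 6.05 pos [0.5746 0.113  0.1087] xang -14.56 F [ 6.5  8.2 -5.3] w 0.184 -> shift [ 0.   -3.42  0.03] turn 0.0
```

View pics/p6.png

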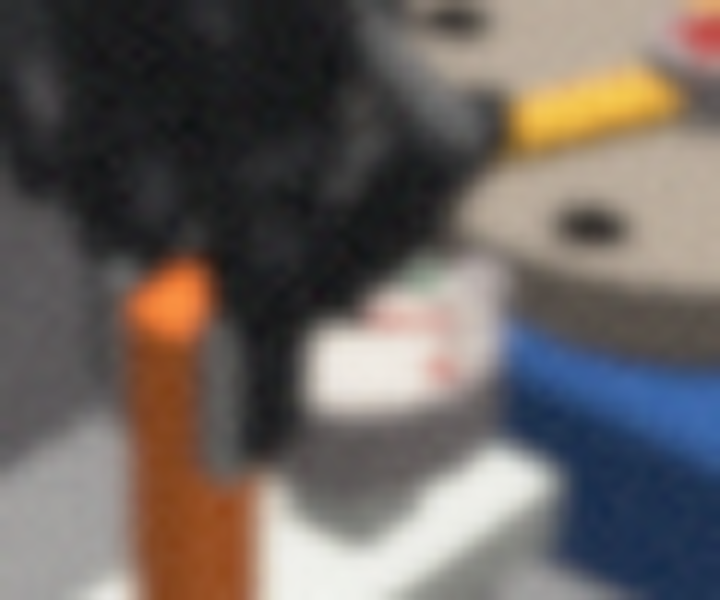

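```bash
cat >> h.py <<'E'
YD=np.array([.2525,.9676,0]);XD=np.array([.9676,-.2525,0])
def needlept(fin,a,r,z=.0975): return np.array([fin[0],fin[1],0])-.047*YD+r*(np.cos(a)*XD-np.sin(a)*YD)+[0,0,z]
E
python3 - <<'E'
from h import *
fin=[.5746,.1130]
Z=lambda p:((pix('side',p)-[198,255]+.5)*12)[::-1].round()
print('ctr',Z(needlept(fin,0,0)))
for a in(0,.8,1.2,1.57,1.82,2.1,2.4,2.8,3.14): print(a,Z(needlept(fin,a,.022)))
E
```

```text
ctr [364. 323.]
0 [279. 282.]
0.8 [357. 261.]
1.2 [401. 265.]
1.57 [436. 276.]
1.82 [455. 288.]
2.1 [470. 303.]
2.4 [477. 322.]
2.8 [470. 347.]
3.14 [451. 365.]
```

The red streak runs from the dial centre (365,320) to about (450,320), between green (420,275) and red (440,370). The needle is already past green, so I'll quantify it.

```bash
cat >> h.py <<'E'
def needle(fin,save=None,n=4):
    "needle angle from redness along model radii, anchored on the dial geometry"
    im=np.mean([read_camera('side').astype(float) for _ in range(n)],0)
    red=(im[...,0]-(im[...,1]+im[...,2])/2).astype(np.float32)
    rs=np.linspace(.003,.017,15); A=np.arange(0,3.3,.1); best=None
    for dy in np.arange(-1.5,1.6,.5):
        for dx in np.arange(-1.5,1.6,.5):
            P=np.array([[pix('side',needlept(fin,a,r)) for r in rs] for a in A])
            v=cv2.remap(red,(P[...,1]+dx).astype(np.float32),(P[...,0]+dy).astype(np.float32),1).mean(1)
            i=v.argmax()
            if best is None or v[i]>best[0]: best=(v[i],A[i],dy,dx,v)
    print('needle',best[1].round(2),'off',best[2:4],'str',best[0].round(1)); return im,red
E
python3 - <<'E'
from h import *
im,red=needle([.5746,.1130])
np.set_printoptions(linewidth=200)
print(red[218:232,278:298].round().astype(int))
E
```

```text
Traceback (most recent call last):
  File "h.py", line 32, in needle
    P=np.array([[pix('side',needlept(fin,a,r)) for r in rs] for a in A])
                 ~~~^^^^^^^^^^^^^^^^^^^^^^^^^^
  File "h.py", line 10, in pix
    f,cx,cy,T=K(c); q=T[:3,:3].T@(np.array(p)-T[:3,3]); return np.array([q[1]/q[2]*f+cy,q[0]/q[2]*f+cx])
              ~^^^
  File "h.py", line 4, in K
    k=get_calibration(c); f=210/np.tan(np.radians(k['fov_y'])/2); return f,k['cx'],k['cy'],np.array(k['world_from_camera'])
ValueError: time passes only in moves, steps and waits
```

```bash
sed -i 's/^def K(c):/import functools\n@functools.lru_cache\ndef K(c):/' h.py
python3 - <<'E'
s=open('h.py').read()
l="            P=np.array([[pix('side',needlept(fin,a,r)) for r in rs] for a in A])\n"
s=s.replace(l,'').replace("    for dy in np","    "+l.strip()+"\n    for dy in np"); open('h.py','w').write(s)
E
python3 - <<'E'
from h import *
im,red=needle([.5746,.1130])
np.set_printoptions(linewidth=200)
print(red[218:232,278:298].round().astype(int))
to([.5832,.1461,.1087],-14.6)
E
```

```text
needle 2.5 off (np.float64(-0.5), np.float64(-0.5)) str 36.8
[[ -2  -2  -2  -3  -2  -3  -3  -2  -2  -1   1   1   4   7   8  10  12  13  16  18]
 [ -2  -1  -3   0  -1  -2  -2  -3  -1  -2   1   1   2   4   8  10  10  11  12  13]
 [ -1  -3  -3  -3  -2  -2  -1  -1   0   1  -1  -2  -2   2   8  10  10  11  10  10]
 [ -1  -1  -2  -1  -2  -1   0   2   6   6   3  -2  -2   2   9  12  11  12  10  10]
 [ -2  -1  -2  -1  -1   0   4   8  12  14  12   9   7  10  14  14  12  11  10   9]
 [ -2  -1  -2  -1   0   2   9  18  25  28  26  24  23  23  23  18  13  10   8   5]
 [ -2  -1   0   3   5   6  12  25  38  43  38  35  36  37  31  21  15   9   1 -10]
 [ -1   0   3   7   9  10  13  22  32  35  34  32  33  34  29  20  12   7  -7 -27]
 [  0   1   6   9  12  12  12  12  14  14  14  16  19  25  22  16  13   6 -10 -36]
 [ -1   1   7  11   9   9   8   9   9   9   9  13  21  32  29  21  14   7  -8 -38]
 [  0   2   6  12   9   8   8   8   8   8  10  15  31  48  42  27  15   8  -8 -34]
 [  0   2   6  12   9   8   8   9   8   8  10  13  26  40  38  26  14   6  -7 -28]
 [ -2   2   7  12  10   9   9   9   8   9  10  12  19  21  20  16  10   4  -7 -24]
 [ -1   2   6  10  12  12  12  13  12  12  12  11  11  11  10   8   6   3  -7 -22]]
t 6.5 pos [0.5746 0.113  0.1087] xang -14.56 F [ 7.3  7.4 -4.7] w 0.182 -> shift [ 0.   -3.42  0.03] turn 0.0
```

The needle reads about 2.3–2.4 rad, past the mark, so I back the gauge off about 5 mm.

Emit:
{"fn": "carry_out", "kwargs": {
  "deltas": [
    [[0,0,0],0],
    [[0,-0.3,0],0],
    [[0,-0.6,0],0],
    [[0,-0.8,0],0],
    [[0,-0.8,0],0]
  ]
}}

```text
t: 7.12
eef_pos: [0.5759, 0.1183, 0.1086]
tool_rot: [-0.002, 0.992, -0.128, 0.002]
contact_force: [0.1, -6.0, 6.5]
gripper_width: 0.186
```

Run:
```python
from h import *
o=readout.get_obs(); f=o['eef_pos']
to([.5746,.1130,.1087],-14.6)
im,red=needle(f); print(pix('side',needlept(f,0,0)))
np.set_printoptions(linewidth=200)
print(red[216:232,278:298].round().astype(int))
```

```text
t 7.12 pos [0.5759 0.1183 0.1086] xang -14.66 F [ 0.1 -6.   6.5] w 0.186 -> shift [ 0.    0.54 -0.01] turn -0.1
needle 1.2 off (np.float64(0.0), np.float64(1.0)) str 39.5
[225.40096524 283.33461135]
[[ -1   0  -1   0   0  -2  -1  -1  -1   0   0  -1   3   8  14  17  20  20  21  21]
 [ -2  -3  -2  -2  -2  -2   1  -2  -3  -1   1   1   4   8  11  13  16  17  19  21]
 [ -2  -2  -2  -2  -1  -1  -1   0  -2  -2  -3   1   4   8  10  10  11  14  15  18]
 [ -3  -3  -3  -2  -1  -1  -2  -2   0  -1  -1  -2   2   7   9  11  10  11  12  14]
 [ -2  -2  -2  -2  -2  -3   0   1   8   8   4  -1  -1   5   8  11  10  10  10  10]
 [ -2  -1  -3  -2  -4   1   4  12  24  23  14   3   0   5  10  11  10  10   9  10]
 [ -1  -1  -1  -2   1   7  18  32  43  40  25   9   5   8  10  11  10   9   8   9]
 [ -2  -1  -2  -1   4  16  32  44  48  41  26  14   9  11  11  11   8   6   3   3]
 [  0   0   0   1   6  19  34  39  34  24  13  10  13  12  12  11   4  -6 -18 -20]
 [  0   3   5   5   8  16  23  25  15  11  10   9  10  13  12   9   1 -19 -42 -50]
 [  2   6   8  10  11  14  16  11   9   9   9   9  12  13  11  10   1 -21 -50 -64]
 [  4   8  11  11  10   9   9   9   8   9  10  14  19  18  14  11   3 -16 -43 -63]
 [  6  11  10   9   9   8   8   9   9  10  14  28  37  30  19  12   4 -11 -36 -55]
 [  6  11   9   8   8   8   9   8   8  10  19  41  52  41  25  13   4  -9 -30 -46]
 [  6  12   9   9   8   8   8   8   9  10  14  32  40  34  21  10   2 -10 -27 -37]
 [  6  10  12   9   9   9   8   9   9  10  14  18  21  18  12   8   0 -12 -25 -34]]
```

Run:
```python
from h import *
b=snap('side')
B=cv2.resize(b[210:235,273:303],(720,600),interpolation=2)
cv2.imwrite('pics/p7.png',B[:,:,::-1])
Z=lambda p:((pix('side',p)-[210,273]+.5)*24)[::-1].round()
f=readout.get_obs()['eef_pos']
print('ctr',Z(needlept(f,0,0)))
for a in(.8,1.2,1.4,1.57,1.82,2.1,2.4,3.14): print(a,Z(needlept(f,a,.022)))
```

```text
ctr [260. 382.]
0.8 [246. 257.]
1.2 [334. 264.]
1.4 [374. 275.]
1.57 [405. 288.]
1.82 [443. 311.]
2.1 [473. 342.]
2.4 [486. 380.]
3.14 [434. 467.]
```

View pics/p7.png

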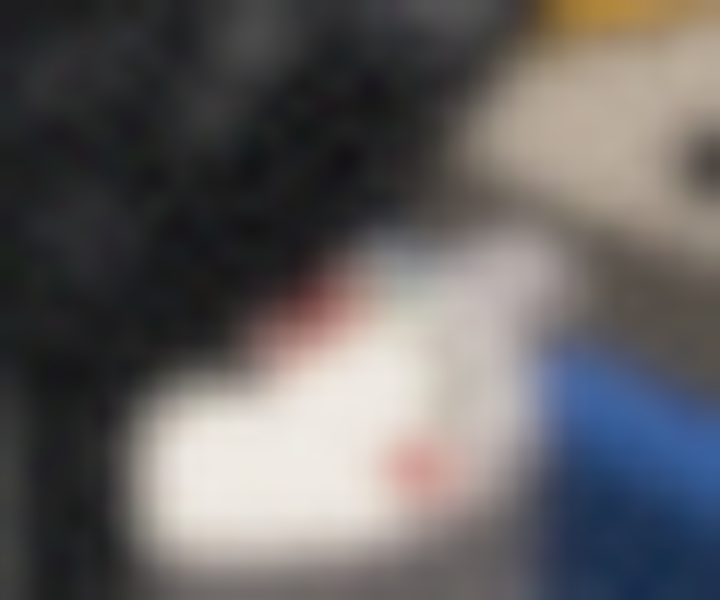

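The needle lies just short of the green mark, at about 1.4 rad. I'll nudge it in a little under 1 mm.

Emit:
{"fn": "carry_out", "kwargs": {
  "deltas": [
    [[0,0.15,0],0],
    [[0,0.3,0],0],
    [[0,0.42,0],0],
    [[0,0.42,0],0]
  ]
}}

```text
t: 7.88
eef_pos: [0.5758, 0.1176, 0.1087]
tool_rot: [-0.005, 0.992, -0.127, 0.003]
contact_force: [7.2, 6.9, -4.5]
gripper_width: 0.184
```

Run:
```python
from h import *
to([.5759,.1183,.1087],-14.6)
o=readout.get_obs(); f=o['eef_pos']
im,red=needle(f)
```

```text
t 7.88 pos [0.5758 0.1176 0.1087] xang -14.54 F [ 7.2  6.9 -4.5] w 0.184 -> shift [-0.   -0.07  0.  ] turn 0.1
needle 1.4 off (np.float64(0.0), np.float64(0.0)) str 38.3
```

Emit:
{"fn": "carry_out", "kwargs": {
  "deltas": [
    [[0,0,0],0],
    [[0,0,0],0]
  ]
}}

```text
t: 8.32
eef_pos: [0.5758, 0.1176, 0.1087]
tool_rot: [-0.005, 0.992, -0.127, 0.003]
contact_force: [4.3, 1.0, 1.1]
gripper_width: 0.184
```

Emit:
{"fn": "carry_out", "kwargs": {
  "deltas": [
    [[0,0,0],0],
    [[0,0,0],0],
    [[0,0,0],0],
    [[0,0,-2],0],
    [[0,0,-6],0],
    [[0,2,-8],0],
    [[0,6,-8],0],
    [[0,11,-8],0],
    [[0,16,-8],0],
    [[0,16,-8],0]
  ],
  "hand": 0.7
}}

```text
t: 9.57
eef_pos: [0.5342, -0.0429, 0.188]
tool_rot: [-0.004, 0.991, -0.13, 0.003]
contact_force: [0.4, 0.5, 0.3]
gripper_width: 0.695
```

Run:
```python
from h import *
to([.5037,-.0788,.139],-14.6)
a=snap('top'); b=snap('side')
A=cv2.resize(a[200:250,205:265],(480,400),interpolation=2); B=cv2.resize(b[205:245,265:297],(320,400),interpolation=2)
cv2.imwrite('pics/p8.png',np.hstack([A,B])[:,:,::-1])
Z=lambda p:((pix('side',p)-[205,265]+.5)*10)[::-1].round()+[480,0]
f=[.5758,.1176]
print('ctr',Z(needlept(f,0,0)))
for a in(.8,1.2,1.4,1.57,1.82,2.1,2.4,3.14): print(a,Z(needlept(f,a,.022)))
```

```text
t 9.57 pos [ 0.5342 -0.0429  0.188 ] xang -14.97 F [0.4 0.5 0.3] w 0.695 -> shift [-2.05  4.3   4.86] turn -0.4
ctr [670. 208.]
0.8 [664. 156.]
1.2 [701. 159.]
1.4 [718. 163.]
1.57 [731. 169.]
1.82 [747. 178.]
2.1 [759. 191.]
2.4 [765. 207.]
3.14 [743. 243.]
```

View pics/p8.png

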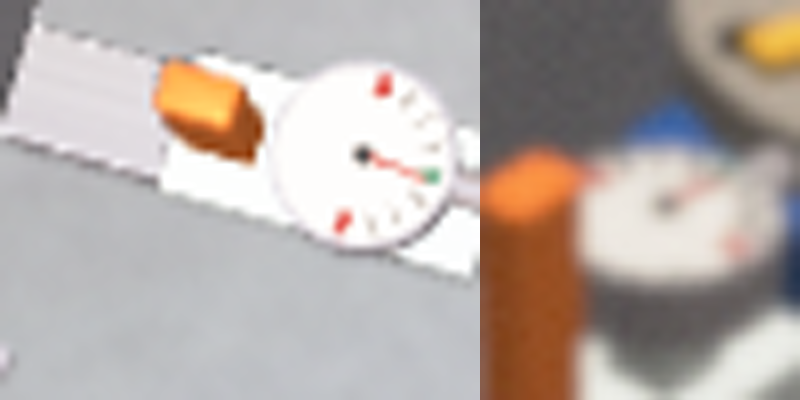

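The top crop shows the needle exactly on the green mark (needle tip (425,175), mark (432,176)). Next is the crank.

Emit:
{"fn": "carry_out", "kwargs": {
  "deltas": [
    [[-0.7,1.5,-1],0],
    [[-1.5,3.2,-1],0],
    [[-2.1,4.4,-1],0],
    [[-2.1,4.4,-0.5],0],
    [[-2.1,4.4,1.5],0],
    [[-2.1,4.4,3.5],0],
    [[-2.1,4.4,4.8],0],
    [[-2.1,4.4,4.8],0]
  ]
}}

```text
t: 10.68
eef_pos: [0.5039, -0.0744, 0.1386]
tool_rot: [-0.005, 0.992, -0.127, 0.003]
contact_force: [-0.4, 1.4, 1.1]
gripper_width: 0.698
```

Run:
```python
from h import *
to([.503,-.0798,.139],-14.6)
needle([.5758,.1176])
a=snap('top'); b=snap('side')
A=cv2.resize(a[215:265,285:345],(480,400),interpolation=2); B=cv2.resize(b[165:215,310:350],(320,400),interpolation=2)
cv2.imwrite('pics/p9.png',np.hstack([A,B])[:,:,::-1])
```

```text
t 10.68 pos [ 0.5039 -0.0744  0.1386] xang -14.58 F [-0.4  1.4  1.1] w 0.698 -> shift [ 0.05  0.54 -0.04] turn 0.0
needle 1.4 off (np.float64(0.5), np.float64(0.0)) str 30.1
```

View pics/p9.png

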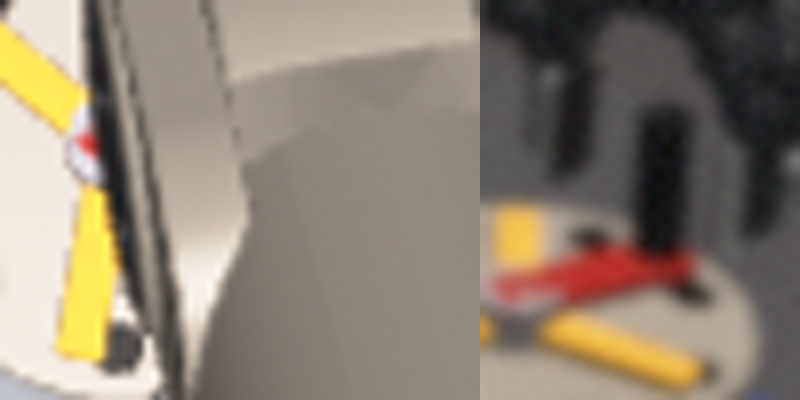

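The knob stands between the fingers. I'll correct by 5 mm and close.

Emit:
{"fn": "carry_out", "kwargs": {
  "deltas": [
    [[0.05,0.5,0],0],
    [[0.05,0.5,0],0],
    [[0.05,0.5,0],0]
  ]
}}

```text
t: 11.35
eef_pos: [0.5041, -0.0799, 0.1403]
tool_rot: [-0.005, 0.992, -0.127, 0.004]
contact_force: [-0.1, -0.3, -0.6]
gripper_width: 0.702
```

Emit:
{"fn": "carry_out", "kwargs": {
  "deltas": [
    [[0,0,0],0],
    [[0,0,0],0],
    [[0,0,0],0],
    [[0,0,0],0],
    [[0,0,0],0],
    [[0,0,0],0]
  ],
  "hand": 0,
  "newtons": 20
}}

```text
t: 12.1
eef_pos: [0.5039, -0.0799, 0.1403]
tool_rot: [-0.005, 0.992, -0.127, 0.004]
contact_force: [-2.0, 0.2, 3.9]
gripper_width: 0.206
```

```bash
cat >> h.py <<'E'
AX=np.array([.5336,-.041])
def arc(step,n=10,ax=AX,lead=0,r=.05):
    "rows for turning by step deg each from the current knob position, in tool axes"
    from scipy.spatial.transform import Rotation as R
    o=readout.get_obs(); w,x,y,z=o['tool_rot']; M=R.from_quat([x,y,z,w]).as_matrix(); p=o['eef_pos']
    d=p[:2]-ax; a0=np.degrees(np.arctan2(d[1],d[0])); print('t',round(o['t'],2),'pos',p.round(4),'ang',a0.round(1),'r',np.linalg.norm(d).round(4),'F',o['contact_force'].round(1),'w',round(o['gripper_width'],3))
    rows=[]
    for i in range(1,n+1):
        a=np.radians(a0+step*i); q=np.array([ax[0]+r*np.cos(a),ax[1]+r*np.sin(a),.139])-p
        s=(M.T@q*100).round(1); rows.append([[float(v) for v in s],0])
    print(rows)
E
python3 -c "
from h import *
arc(7)"
```

```text
t 12.1 pos [ 0.5039 -0.0799  0.1403] ang -127.3 r 0.0489 F [-2.   0.2  3.9] w 0.206
[[[0.5, 0.3, 0.1], 0], [[1.1, 0.4, 0.1], 0], [[1.7, 0.5, 0.1], 0], [[2.3, 0.5, 0.1], 0], [[3.0, 0.4, 0.1], 0], [[3.5, 0.2, 0.2], 0], [[4.1, -0.0, 0.2], 0], [[4.6, -0.3, 0.2], 0], [[5.1, -0.7, 0.2], 0], [[5.6, -1.1, 0.2], 0]]
```

Emit:
{"fn": "carry_out", "kwargs": {
  "deltas": [
    [[0.5,0.3,0],0],
    [[1.1,0.4,0],0],
    [[1.7,0.5,0],0],
    [[2.3,0.5,0],0],
    [[3.0,0.4,0],0],
    [[3.5,0.2,0],0],
    [[4.1,0,0],0],
    [[4.6,-0.3,0],0]
  ]
}}

```text
t: 13.1
eef_pos: [0.5484, -0.0885, 0.1403]
tool_rot: [-0.005, 0.992, -0.127, 0.003]
contact_force: [-5.7, 2.7, 4.1]
gripper_width: 0.204
```

```bash
python3 -c "
from h import *
needle([.5758,.1176])
arc(7)"
```

```text
needle 1.9 off (np.float64(0.5), np.float64(0.5)) str 30.1
t 13.3 pos [ 0.5497 -0.0881  0.1404] ang -71.2 r 0.0498 F [ 0.8  1.9 -1.9] w 0.204
[[[0.5, -0.3, 0.1], 0], [[0.9, -0.8, 0.2], 0], [[1.3, -1.2, 0.2], 0], [[1.6, -1.8, 0.2], 0], [[1.9, -2.3, 0.2], 0], [[2.1, -2.9, 0.2], 0], [[2.2, -3.5, 0.2], 0], [[2.3, -4.1, 0.2], 0], [[2.2, -4.7, 0.2], 0], [[2.1, -5.3, 0.2], 0]]
```

Emit:
{"fn": "carry_out", "kwargs": {
  "deltas": [
    [[0.5,-0.3,0],0],
    [[0.9,-0.8,0],0],
    [[1.3,-1.2,0],0],
    [[1.6,-1.8,0],0],
    [[1.9,-2.3,0],0],
    [[2.1,-2.9,0],0],
    [[2.2,-3.5,0],0],
    [[2.2,-3.5,0],0]
  ]
}}

```text
t: 14.3
eef_pos: [0.5799, -0.0612, 0.1405]
tool_rot: [-0.005, 0.992, -0.128, 0.005]
contact_force: [1.6, -3.2, -6.2]
gripper_width: 0.205
```

```bash
python3 -c "
from h import *
needle([.5758,.1176])
arc(7)"
```

```text
needle 2.5 off (np.float64(0.5), np.float64(-0.5)) str 32.5
t 14.5 pos [ 0.5799 -0.0611  0.1405] ang -23.5 r 0.0505 F [ 2.  -4.  -8.8] w 0.201
[[[0.0, -0.6, 0.2], 0], [[-0.0, -1.2, 0.2], 0], [[-0.1, -1.8, 0.2], 0], [[-0.3, -2.4, 0.2], 0], [[-0.5, -3.0, 0.2], 0], [[-0.8, -3.5, 0.2], 0], [[-1.2, -4.0, 0.2], 0], [[-1.6, -4.4, 0.2], 0], [[-2.1, -4.8, 0.2], 0], [[-2.6, -5.2, 0.2], 0]]
```

Emit:
{"fn": "carry_out", "kwargs": {
  "deltas": [
    [[0,-0.6,0],0],
    [[0,-1.2,0],0],
    [[-0.1,-1.8,0],0],
    [[-0.3,-2.4,0],0],
    [[-0.3,-2.4,0],0]
  ]
}}

```text
t: 15.12
eef_pos: [0.5842, -0.0368, 0.1406]
tool_rot: [-0.006, 0.992, -0.127, 0.006]
contact_force: [6.3, -1.2, -10.5]
gripper_width: 0.201
```

```bash
python3 -c "
from h import *
im,red=needle([.5758,.1176])
cv2.imwrite('pics/n1.png',im[:,:,::-1])
arc(7)"
```

```text
needle 3.2 off (np.float64(0.0), np.float64(1.5)) str 36.0
t 15.32 pos [ 0.5842 -0.0368  0.1406] ang 4.8 r 0.0508 F [ 6.6 -1.5 -9.6] w 0.2
[[[-0.3, -0.5, 0.2], 0], [[-0.6, -1.1, 0.2], 0], [[-1.0, -1.6, 0.2], 0], [[-1.4, -2.0, 0.2], 0], [[-1.9, -2.4, 0.2], 0], [[-2.4, -2.7, 0.2], 0], [[-3.0, -3.0, 0.2], 0], [[-3.5, -3.1, 0.2], 0], [[-4.1, -3.3, 0.2], 0], [[-4.7, -3.3, 0.1], 0]][ WARN:0@4.314] global loadsave.cpp:1063 imwrite_ Unsupported depth image for selected encoder is fallbacked to CV_8U.
```

Run:
```python
from h import *
im=cv2.imread('pics/n1.png')
cv2.imwrite('pics/p10.png',cv2.resize(im[210:240,273:303],(600,600),interpolation=2))
Z=lambda p:((pix('side',p)-[210,273]+.5)*20)[::-1].round()
f=[.5758,.1176]
print('ctr',Z(needlept(f,0,0)))
for a in(1.57,2.1,2.4,2.6,2.8,3.0,3.14): print(a,Z(needlept(f,a,.022)))
```

```text
ctr [220. 316.]
1.57 [342. 237.]
2.1 [398. 283.]
2.4 [409. 314.]
2.6 [407. 335.]
2.8 [398. 355.]
3.0 [381. 374.]
3.14 [366. 387.]
```

View pics/p10.png

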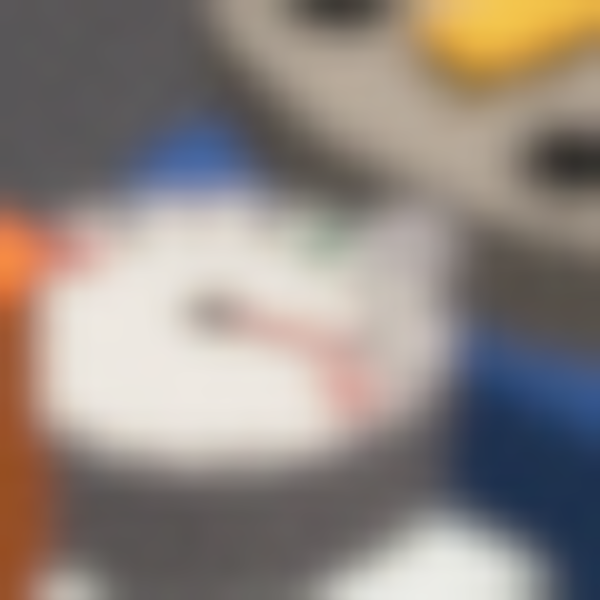

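The needle points to (355,345) from its centre (215,312), about 2.7 rad. That is near the expected peak and still short of the bottomed mark. I'll add a finer reader and sweep on past the peak.

Emit:
{"fn": "carry_out", "kwargs": {
  "deltas": [
    [[-0.3,-0.5,0],0],
    [[-0.6,-1.1,0],0],
    [[-1.0,-1.6,0],0],
    [[-1.0,-1.6,0],0],
    [[-1.0,-1.6,0],0]
  ]
}}

```text
t: 15.95
eef_pos: [0.5789, -0.0176, 0.1406]
tool_rot: [-0.006, 0.992, -0.127, 0.006]
contact_force: [4.1, 3.1, -8.8]
gripper_width: 0.201
```

```bash
cat >> h.py <<'E'
def nfix(fin=(.5758,.1176),im=None,off=(-.2,-.25),n=4):
    if im is None: im=np.mean([read_camera('side').astype(float) for _ in range(n)],0)
    red=(im[...,0]-(im[...,1]+im[...,2])/2).astype(np.float32); red=cv2.resize(red,None,fx=4,fy=4,interpolation=cv2.INTER_CUBIC)
    A=np.arange(.6,3.2,.02); P=np.array([[pix('side',needlept(fin,a,r)) for r in np.linspace(.006,.014,9)] for a in A])
    v=cv2.remap(red,((P[...,1]+off[1]+.5)*4-.5).astype(np.float32),((P[...,0]+off[0]+.5)*4-.5).astype(np.float32),1).mean(1)
    i=v.argmax(); s=slice(max(i-12,0),i+13); w=np.clip(v[s]-v[i]*.5,0,None); print('nfix',(w@A[s]/w.sum()).round(3),v[i].round(1))
E
python3 -c "
from h import *
nfix(im=cv2.imread('pics/n1.png')[:,:,::-1].astype(float))
nfix()
arc(7)"
```

```text
nfix 2.916 35.6
nfix 2.9 35.5
t 16.15 pos [ 0.5789 -0.0176  0.1405] ang 27.3 r 0.051 F [ 5.1  2.6 -8.9] w 0.193
[[[-0.5, -0.4, 0.2], 0], [[-1.0, -0.7, 0.2], 0], [[-1.5, -1.0, 0.2], 0], [[-2.1, -1.3, 0.2], 0], [[-2.7, -1.5, 0.1], 0], [[-3.3, -1.6, 0.1], 0], [[-3.9, -1.6, 0.1], 0], [[-4.5, -1.5, 0.1], 0], [[-5.1, -1.4, 0.1], 0], [[-5.7, -1.2, 0.1], 0]]
```

Emit:
{"fn": "carry_out", "kwargs": {
  "deltas": [
    [[-0.5,-0.4,0.1],0],
    [[-1.0,-0.7,0.1],0],
    [[-1.5,-1.0,0.1],0],
    [[-2.1,-1.3,0.1],0],
    [[-2.4,-1.4,0.1],0],
    [[-2.4,-1.4,0.1],0]
  ]
}}

```text
t: 16.9
eef_pos: [0.5599, 0.0026, 0.1404]
tool_rot: [-0.007, 0.992, -0.127, 0.007]
contact_force: [2.4, 1.0, 0.7]
gripper_width: 0.204
```

```bash
python3 -c "
from h import *
nfix()
arc(-7)"
```

```text
nfix 2.737 33.6
t 17.1 pos [0.5599 0.0026 0.1403] ang 58.9 r 0.0509 F [2.3 2.7 5.8] w 0.201
[[[0.5, 0.3, 0.1], 0], [[1.1, 0.6, 0.1], 0], [[1.6, 0.9, 0.1], 0], [[2.1, 1.3, 0.1], 0], [[2.5, 1.8, 0.1], 0], [[2.8, 2.3, 0.1], 0], [[3.1, 2.8, 0.1], 0], [[3.3, 3.4, 0.1], 0], [[3.5, 4.0, 0.1], 0], [[3.5, 4.6, 0.1], 0]]
```

Readings by turn angle: 132° → 2.92, 155° → 2.90, 186° → 2.74. The peak is at about 142°, with the knob at roughly 15.5°, so I turn back about 43°.

Emit:
{"fn": "carry_out", "kwargs": {
  "deltas": [
    [[0.5,0.3,0],0],
    [[1.1,0.6,0],0],
    [[1.6,0.9,0],0],
    [[2.1,1.3,0],0],
    [[2.5,1.8,0],0],
    [[2.8,2.3,0],0],
    [[2.9,2.4,0],0],
    [[2.9,2.4,0],0]
  ]
}}

```text
t: 18.1
eef_pos: [0.5825, -0.0268, 0.1404]
tool_rot: [-0.008, 0.992, -0.126, 0.007]
contact_force: [3.6, 4.9, -0.5]
gripper_width: 0.203
```

```bash
python3 -c "
from h import *
nfix()
arc(-7,2)"
```

```text
nfix 2.899 35.7
t 18.3 pos [ 0.5825 -0.0267  0.1404] ang 16.3 r 0.0509 F [ 3.7  4.8 -0.3] w 0.205
[[[0.2, 0.6, 0.1], 0], [[0.4, 1.2, 0.1], 0]]
```

Emit:
{"fn": "carry_out", "kwargs": {
  "deltas": [
    [[0,0,0],0],
    [[0,0,0],0]
  ]
}}

```text
t: 18.55
eef_pos: [0.5825, -0.0267, 0.1404]
tool_rot: [-0.008, 0.992, -0.126, 0.007]
contact_force: [2.1, 2.8, 1.2]
gripper_width: 0.204
```

Emit:
{"fn": "carry_out", "kwargs": {
  "deltas": [
    [[0,0,0],0],
    [[0,0,0],0],
    [[0,0,0],0],
    [[0,0,-1.5],0],
    [[0,0,-4],0],
    [[0,0,-7],0],
    [[0,4,-8],0],
    [[0,9,-8],0],
    [[0,14,-8],0],
    [[0,19,-8],0]
  ],
  "hand": 0.7
}}

```text
t: 19.8
eef_pos: [0.5332, -0.2132, 0.2185]
tool_rot: [-0.008, 0.992, -0.126, 0.008]
contact_force: [0.7, -0.2, -0.3]
gripper_width: 0.698
```

Run:
```python
from h import *
nfix()
a=snap('top')
cv2.imwrite('pics/p11.png',cv2.resize(a[165:295,185:355],None,fx=4.6,fy=4.6,interpolation=2)[:,:,::-1])
to([.5,-.2,.2])
```

```text
nfix 2.899 35.7
t 20.05 pos [ 0.5339 -0.2113  0.218 ] xang -14.53 F [0.2 0.5 0.5] w 0.706 -> shift [-3.58 -0.21  1.75] turn 0
```

View pics/p11.png

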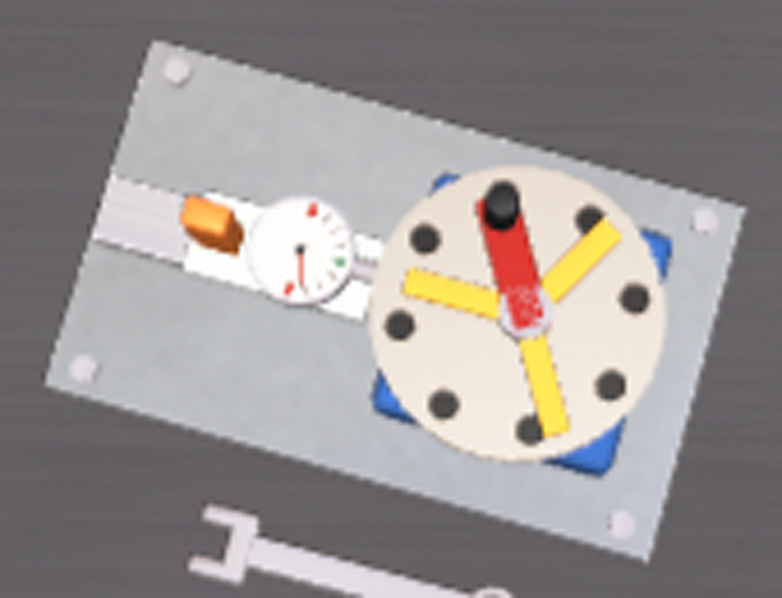

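The needle stands at (300,285) from its centre (300,250), just short of the red mark. The flange now spans x 369–667, so it has shifted towards the gauge. I'll cross-check with ellipse fits of the flange in the first and the current top picture.

Run:
```python
from h import *
res=[]
a1=snap('top','top_end.png')
for n in('top0.png','top_end.png'):
    im=cv2.imread('pics/'+n); h=cv2.cvtColor(cv2.resize(im[160:300,180:360],None,fx=4,fy=4,interpolation=2),cv2.COLOR_BGR2LAB).astype(int)
    m=((h[...,0]>200)&(h[...,2]>131)).astype(np.uint8)
    m=cv2.morphologyEx(m,cv2.MORPH_OPEN,np.ones((9,9)))
    c=max(cv2.findContours(m,0,1)[0],key=cv2.contourArea); e=cv2.fitEllipse(cv2.convexHull(c))
    p=atz('top',((e[0][1]+.5)/4-.5+160,(e[0][0]+.5)/4-.5+180),.094)[:2]; print(n,e,p.round(4)); res.append(p)
d=res[1]-res[0]; th=np.radians(143.6); R=np.array([[np.cos(th),-np.sin(th)],[np.sin(th),np.cos(th)]])
e0=np.linalg.solve(R-np.eye(2),d); e1=R@e0
print('e len',np.linalg.norm(e0)*1e3,'axle',(res[0]-e0).round(4),'angle of high from plunger now',np.degrees(np.arctan2(e1[1],e1[0]))-75.4)
```

```text
top0.png ((482.568115234375, 291.45428466796875), (254.60760498046875, 256.3046875), 128.12757873535156) [ 0.5351 -0.045 ]
top_end.png ((468.9102783203125, 291.9190673828125), (255.67381286621094, 256.6505126953125), 128.19146728515625) [ 0.5347 -0.037 ]
e len 4.193221799188947 axle [ 0.5336 -0.0411] angle of high from plunger now -0.10692087779145254
```

```bash
python3 -c "
from h import *
o=readout.get_obs();print(o['t'],o['contact_force']);print(bot.hand_in())"
```

```text
20.1 [ 0.5154738  -0.35818051  0.0459123 ]
the job is handed in; nothing more can be done
None
```

I set the gauge on the green mark, cranked the flange to its high spot, let go of everything and handed the job in at about 20 s of the 67 s allowed. The hand-in gives no verdict, so what follows is from my own checks.

- **Setting the gauge:** I gripped the gauge at 22 N. My first push took the needle past green, to about 2.35 rad, so I backed it off and nudged it in again. After release, the top view showed the needle on the green mark.
- **Finding the high spot:** I gripped the crank at 20 N and turned it about 186° anticlockwise with the plunger on the flange. The needle peaked near 142°, and I turned back to 143.6° and let go.
- **Last checks:**
  - Fitting the flange outline in the first and last top views puts the high spot 0.1° from the plunger. The fitted offset is 4.2 mm, against the stated 4 mm.
  - The needle still reads well pressed in and short of the stop, and the reading did not change when I let go.
  - The arm is clear of everything, with no contact force.
- **Disagreement:** the side-camera reading at the peak (about 2.90 rad) is slightly above the 2.83 rad that the geometry allows at most. I put this down to the nearby red mark on the dial. The three readings from 132° to 155° also differ by no more than noise, so the needle alone places the peak only to within several degrees. The end condition allows about 20° either way.

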